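# Pop the breaker hatch of the bench power box and reset the tripped breaker

### The arm

A 6-joint arm with a two-finger parallel gripper is mounted at the origin on the work surface. World frame = base frame: x ahead of the robot, y to its left, z up, the work surface at z = 0. Lengths are in m, angles in rad, forces in N, time in s.
With the tool pointing down it reaches from about 0.4 to 0.825 m from the base axis. Payload 7 kg.
Tool frame: the origin (TCP) lies between the finger pads; the fingertips stand arm.nose_length ahead of it and the grasp point (between the pads) is the TCP (arm.nose_length is the distance from the TCP to the fingertips, in m); x points along the fingers, z is the direction in which the jaws open and shut, and the axes are right-handed (so a half turn about x gives the same grasp; the last joint's range is limited). The gripper opens to 88 mm and grips with 3 to 60 N. Pads are 19 mm wide; open, the fingers measure 130 mm over their backs; the gripper's body (78 mm by 193 mm) begins 47 mm behind the grasp point.
Start: joints at [0.288, 0.359, 0.012, 0, -1.224, -0.288], TCP at [0.675, -0, 0.246] pointing down, gripper open.
Joint ranges: [-3.07, 3.07], [-1.43, 2.12], [-1.02, 1.25], [-3.03, 1.67], [-3.05, -0], [-3.03, 3.03]. Speed limits (rad/s): [2.39, 2.39, 3.01, 3.14, 3.14, 3.14].

### API

Orientations are given as [roll, pitch, yaw] about the fixed x, y, z axes, in that order (R = Rz(yaw) Ry(pitch) Rx(roll)).
In Python, from station import arm, viewer, spotter gives the robot as it stands.
- The arm moves only by the shell command python3 -m handwheel 'ROWS' [FORCE]. ROWS is a JSON object of lists of equal length, an entry for each row: "gripper": the gripper command: -1 is shut, 1 is fully open, values between are in proportion; "travel": the shift along the world's x, y, z each as a share of 500 mm, from -1 to 1, a list of three; "spin": the turn about the world's z as a share of 45 degrees, from -1 to 1. A call has 1 to 20 rows; each row is the pose to reach, as a shift and turn from the pose commanded when the call began; what a row does not reach only later rows make up. A row lasts 1/10 s, in which the tool goes at most 50 mm and 8.59 degrees, less where a joint would pass 70% of its speed; a pose out of reach is approached as far as the arm can. A call with a number of a shift or a turn outside -1 to 1 is refused whole. A call with a gripper value outside its range is refused whole. The fingers move at their own pace and stop on an object; FORCE is the grip in N (left out, the last holds). Time passes only in rows, so rows that repeat a pose let the fingers close. It gives the time, the measured TCP pose, the force and the opening at its end, in the units of the state.
- arm.get_state(): the state, without advancing time (a new reading comes with each control period).
- viewer.grab_frame(name): name is "scene" or "side" or "wrist"; returns a dict with "pixels" (400x640x3 uint8, blue, green, red), "fx", "fy", "cx", "cy" (pixels), "eye" and "attitude" of the camera in the world. Camera axes: x right, y down, z forward; pixel columns grow to the right and rows downward; lengths in m; the calibration is good to about 2 mm. A picture is of the moment at which its call begins. There is no depth.
- arm.job_done(): hands the job in, once; it reports no verdict.
Trained networks look in the newest picture that a camera, given by its name, has taken for a name from the list of things; names that differ only in an ending like _2 or _b are one class to them, and where a whole thing is asked for, a point or a joint stands for the part that bears it (a point fixed in the world has none). Each returns a list of dicts, best first, with "conf" (0 to 1); they miss things now and then, are a little off and sometimes report something else, mostly with a low value. They report only what shows in the picture. A call takes as long as a camera call.
- spotter.spot_in(camera, label): "rect" ([left, top, right, bottom] in pixels, round what is visible of it).
- spotter.tip_of(camera, label): "at" ([column, row] in pixels: a listed point, or the origin of a listed thing).
The state is a dict: "t": time; "q": joint angles; "qd": joint speeds; "joint_efforts": joint torques, N m; "eef_pos": TCP position; "ee_rot": TCP orientation; "force": force on the tool from outside, world axes, zero at the start; "moment": the same for the moment, N m; "width": finger opening in m.
Only numpy, scipy, OpenCV 4.12 (cv2) and the standard library are available. Lean on these libraries where they do the work, as an engineer would, in place of code of your own. Each camera call takes 0.05 s, during which the arm holds its last target.

### The job

A breaker in the bench power box has tripped. Press once on the ribbed pad of the box's hatch so that its push-push latch lets go, get out of its way as it swings up and see that it stands open by itself; then push the one reset button that sticks out under it fully home. Leave the hatch open, do not press the red stop button or turn the isolator switch, and do not pick up or shift the things lying around.

Things in the scene. Friction and masses are not known exactly. Their poses are not given: they have to be found in the camera images.
- power_box: Grey sheet-steel bench power box, fixed to the bench, 190 (x) x 300 (y) x 96 mm high. Origin: centre of its underside on the bench; x and y run along its short and long sides, z up. Hatch at its -y end, red stop button and isolator switch at its +y end, outlets on both long sides. 'Box x, y' below means these axes. Under the hatch is a well that holds three breakers.
- hatch (a joint): Angle, rad: about 0.01 shut and latched; below 0 pressed in; 2.3 fully open, leaning back past the box's -y end. Push-push latch: pressing the pad 5 to 6.5 mm down (about 3 N, then a hard stop at -0.064) frees it; a lesser press leaves it latched. Once the finger is taken away, a spring swings it to 2.3 in about 1.5 s and it stays. A finger above it holds it back; pressed shut, it latches again.
- hatch_pad (a point): Centre of the upper face of the ribbed black rubber pad (50 x 22 mm, 1.5 mm raised) on the hatch by its free edge, right over the latch: the place to press. 88 mm from the hinge line; about 112 mm above the bench when shut. It moves with the hatch.
- hatch_hinge (a point): Middle of the hatch's hinge line (along box x, 104 mm above the bench, at the box's -y end). The hatch is a grey plastic lid, 138 (box x) x 106 (box y) x 6 mm, lying on top of the box, its upper face 110 mm above the bench when shut. The direction from here to hatch_pad, hatch shut, is box +y: towards its free edge.
- reset_button (a joint): Travel of the tripped breaker's reset button, m: 0 = tripped, standing out; 0.007 = fully home. Pushed straight down; takes about 4 to 5 N and stays where it is left; hard stop at 0.007.
- reset_top (a point): Centre of the top of the tripped breaker's reset button: black, 10 mm across, in a steel collar 17 to 22 mm across and 4 mm high. Top 83 mm above the bench when tripped, 76 when home. One of three alike in a row along box x, 34 mm apart, in any of the three places; the other two are already home. Well: 126 (box x) x 74 mm, rim 102 mm and floor 70 mm above the bench, row on its middle.
- stop_button (a joint): Travel of the red mushroom stop button, m: 0 = out (as it must stay), 0.006 = pressed.
- stop_top (a point): Top of the red mushroom stop button, 40 mm across, 135 mm above the bench, at box x -35, y +105 mm. Not to be pressed.
- isolator (a joint): Turn of the black rotary isolator switch, rad: 0 = as it must stay.
- isolator_grip (a point): Middle of the isolator switch's bar handle (36 x 10 mm, 18 mm high), 118 mm above the bench, at box x +45, y +105 mm. Not to be turned.
- glue_bottle_center (a point): Loose white glue bottle, 62 mm across, 178 mm high, standing behind the box; this point is on its axis 80 mm up. Not to be moved.
- tape_measure: Loose tape measure, 75 x 40 x 58 mm, on the bench by the box's +y end. Origin: centre of its underside. Not to be moved.
- screwdriver_grip (a point): Middle of the handle of a loose screwdriver lying behind the box. Not to be moved.
- offcut: Loose wooden offcut, 45 x 110 x 19 mm, lying in front of the box. Origin: centre of its underside. Not to be moved.

How it is judged:
By the outcome, as a careful person would: the job done as asked, in the order asked, and still so for the second after the job is handed in, with the robot touching nothing.
It also fails if it takes over 40 s, if anything falls off the work surface, if the arm or the gripper's body presses on something with over 40 N, if the wrist force passes 120 N, or if a joint passes its speed limit or range.

## Working session

There is one attempt and no reset: what is moved stays moved. The work goes in short steps, Python scripts to look and compute and a shell command to move; the robot and the scene stay as the last step left them, time stands still between calls to the robot, and variables do not carry over. Pictures are saved under pics/ and viewed, and the job is handed in when it is done.

```bash
mkdir -p pics; cat > h.py <<'E'
import numpy as np, cv2
from station import arm, viewer, spotter
from scipy.spatial.transform import Rotation as R
def grab(n,f=None):
    d=viewer.grab_frame(n)
    if f: cv2.imwrite('pics/'+f,np.array(d['pixels']))
    return d
def ray(d,px):
    A=np.array(d['attitude'],float)
    if A.shape!=(3,3): A=R.from_euler('xyz',A).as_matrix() if A.size==3 else None
    v=A@np.array([(px[0]-d['cx'])/d['fx'],(px[1]-d['cy'])/d['fy'],1]); return np.array(d['eye']),v/np.linalg.norm(v)
def atz(d,px,z):
    e,v=ray(d,px); return e+v*(z-e[2])/v[2]
def proj(d,p):
    A=np.array(d['attitude'],float)
    if A.shape!=(3,3): A=R.from_euler('xyz',A).as_matrix()
    c=A.T@(np.array(p)-d['eye']); return np.array([d['fx']*c[0]/c[2]+d['cx'],d['fy']*c[1]/c[2]+d['cy']])
E
python3 - <<'E'
from h import *
s=arm.get_state(); print(s['t'],s['eef_pos'],s['ee_rot'],s['force'],s['width'],arm.nose_length)
Z=dict(hatch_pad=.112,hatch_hinge=.104,stop_top=.135,isolator_grip=.118,power_box=0,offcut=0,tape_measure=0,glue_bottle_center=.08,screwdriver_grip=.015)
for n in('scene','side','wrist'):
    d=grab(n,n+'0.png'); print(n,d['eye'],d['attitude'])
    for l in Z:
        r=spotter.tip_of(n,l)
        for q in r[:1]: print(l,round(q['conf'],2),np.round(q['at'],1),np.round(atz(d,q['at'],Z[l]),4))
print(arm.get_state()['t'])
E
```

```text
0.0 [6.74544882e-01 5.37245109e-06 2.44647100e-01] [ 0.07871954  1.56915904 -3.06294513] [0.48685535 0.69995301 0.26395629] 0.08759817560080152 0.019
scene [1.17465742 0.10067988 0.76188185] [-2.38861831 -0.00287862  1.46297076]
hatch_pad 0.89 [269.9 184.6] [0.5255 0.0792 0.112 ]
hatch_hinge 0.7 [221.7 190.8] [ 0.5242 -0.0089  0.104 ]
stop_top 0.5 [351.4 154.1] [0.4842 0.2344 0.135 ]
isolator_grip 0.73 [356.9 189.5] [0.5602 0.2337 0.118 ]
offcut 0.49 [308.6 166.1] [0.3649 0.1629 0.    ]
tape_measure 0.64 [414.2 221.5] [ 0.5476  0.358  -0.    ]
glue_bottle_center 0.84 [348.  256.7] [0.6779 0.2021 0.08  ]
screwdriver_grip 0.89 [288.4 269.3] [0.647  0.1009 0.015 ]
side [0.37982022 0.69346689 0.7979106 ] [-2.44109024 -0.01871493 -2.82595278]
hatch_pad 0.56 [341.5 179.9] [0.5174 0.0788 0.112 ]
hatch_hinge 0.96 [350.2 152.1] [ 0.5241 -0.0156  0.104 ]
stop_top 0.52 [335.9 233.7] [0.4853 0.2306 0.135 ]
isolator_grip 0.6 [291.4 228.4] [0.5711 0.2342 0.118 ]
power_box 0.85 [329.1 225.4] [0.5277 0.1196 0.    ]
offcut 0.66 [394.8 267. ] [ 0.3662  0.1781 -0.    ]
tape_measure 0.7 [279.6 319.1] [0.5512 0.3619 0.    ]
glue_bottle_center 0.72 [251.7 214.8] [0.6702 0.2026 0.08  ]
screwdriver_grip 0.52 [289.5 202.9] [0.6291 0.0988 0.015 ]
wrist [ 0.6743639  -0.08521823  0.38346419] [ 2.82770916e+00 -3.24544776e-04 -3.14102858e+00]
hatch_pad 0.97 [461.9 262.6] [0.5248 0.072  0.112 ]
stop_top 0.26 [315.8 340. ] [0.6801 0.1526 0.135 ]
power_box 0.88 [420.  255.3] [0.5273 0.1247 0.    ]
glue_bottle_center 0.57 [318.6 338.7] [0.6776 0.2031 0.08  ]
screwdriver_grip 0.65 [339.2 241.8] [0.649  0.0952 0.015 ]
1.5
```

View pics/scene0.png

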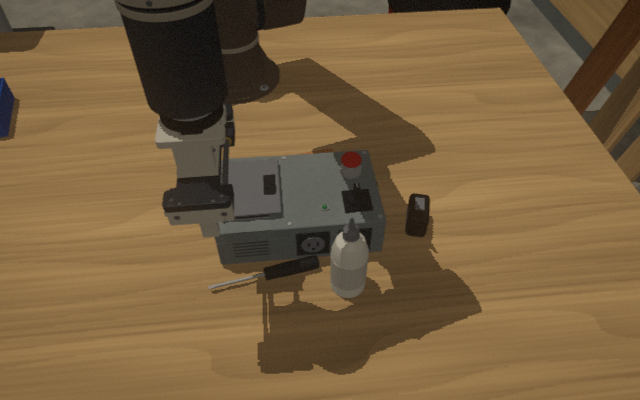

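View pics/side0.png

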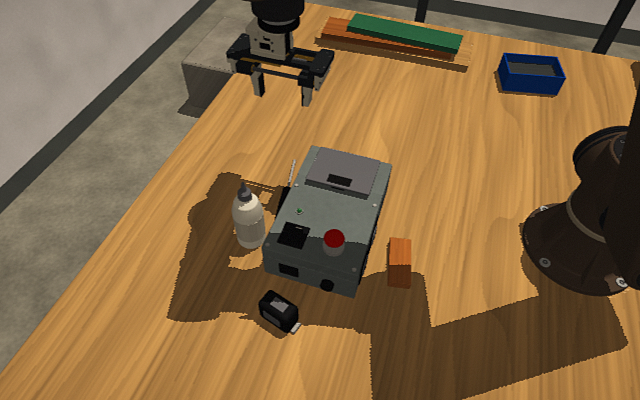

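View pics/wrist0.png

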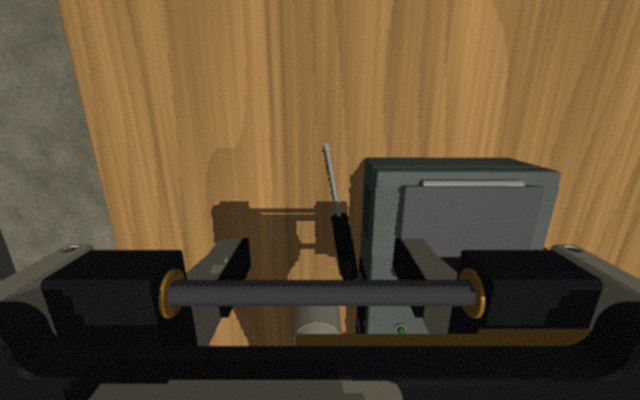

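```bash
python3 -m handwheel '{"gripper":[-1,-1,-1,-1,-1,-1,-1,-1],"travel":[[-0.302,0.154,0],[-0.302,0.154,0],[-0.302,0.154,0],[-0.302,0.154,0],[-0.302,0.154,-0.16],[-0.302,0.154,-0.16],[-0.302,0.154,-0.16],[-0.302,0.154,-0.16]],"spin":[0,0,0,0,0,0,0,0]}' 20
python3 - <<'E'
from h import *
s=arm.get_state(); print(s['t'],s['eef_pos'],s['ee_rot'],s['force'],s['width'])
for n in('scene','side'):
    d=grab(n,n+'1.png')
    t=np.array(s['eef_pos'])-[0,0,.019]
    c=np.array(proj(d,t)); print(n,c)
    q=spotter.tip_of(n,'hatch_pad'); print([(round(a['conf'],2),np.round(a['at']),np.round(atz(d,a['at'],.112),4)) for a in q[:2]])
    im=np.array(d['pixels']); x,y=map(int,c)
    cv2.imwrite('pics/'+n+'1c.png',cv2.resize(im[max(0,y-75):y+75,max(0,x-100):x+100],None,fx=4,fy=4,interpolation=2))
E
```

```text
t: 2.3
eef_pos: [0.5244, 0.0769, 0.1663]
ee_rot: [1.479, 1.57, -1.662]
force: [0.5, 0.3, 0.5]
width: 0.0294
2.3 [0.52444163 0.07694684 0.16626746] [ 1.47897748  1.56994619 -1.66214973] [0.46516987 0.32184945 0.52349949] 0.02942180882530289
scene [267.17276902 170.25417799]
[(0.9, array([269., 183.]), array([0.5212, 0.0776, 0.112 ]))]
side [339.42577912 166.72646504]
[(0.58, array([340., 180.]), array([0.5209, 0.0795, 0.112 ]))]
```

View pics/scene1c.png

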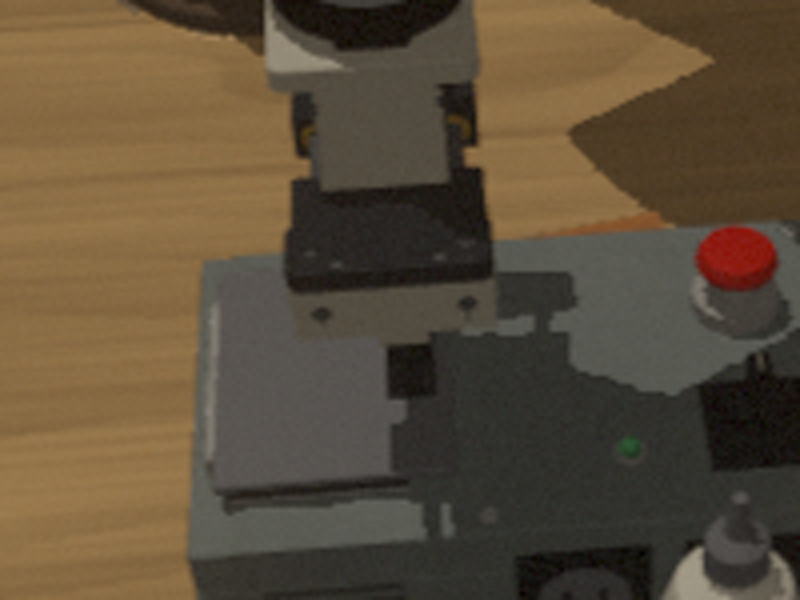

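View pics/side1c.png

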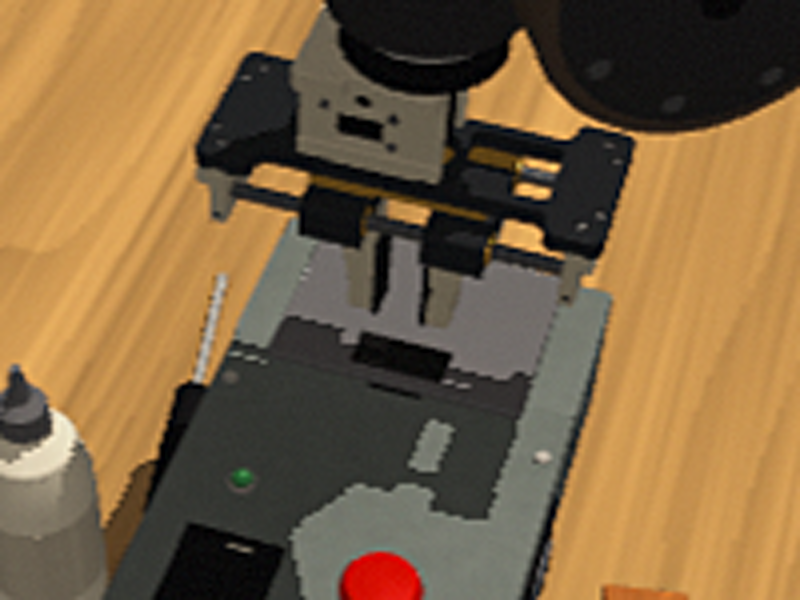

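```bash
python3 -m handwheel '{"gripper":[-1,-1,-1,-1,-1,-1],"travel":[[-0.005,0.002,-0.04],[-0.005,0.002,-0.056],[-0.005,0.002,-0.06],[-0.005,0.002,-0.06],[-0.005,0.002,-0.06],[-0.005,0.002,-0.06]],"spin":[0,0,0,0,0,0]}' 20
python3 - <<'E'
from h import *
d=grab('side'); im=np.array(d['pixels']); x,y=map(int,proj(d,[.522,.077,.115]))
cv2.imwrite('pics/side2c.png',cv2.resize(im[max(0,y-75):y+75,max(0,x-100):x+100],None,fx=4,fy=4,interpolation=2))
E
```

```text
t: 3.1
eef_pos: [0.5219, 0.0781, 0.1362]
ee_rot: [-2.776, 1.57, 0.366]
force: [0.9, 0.0, -0.3]
width: 0.0007
```

View pics/side2c.png

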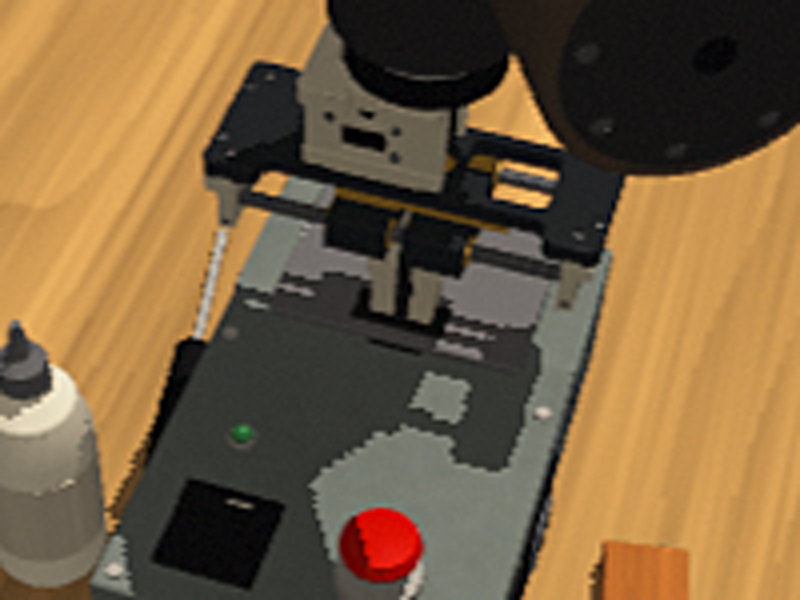

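```bash
python3 -m handwheel '{"gripper":[-1,-1,-1],"travel":[[0,0,-0.01],[0,0,-0.018],[0,0,-0.018]],"spin":[0,0,0]}'
```

```text
t: 3.45
eef_pos: [0.5219, 0.0783, 0.1264]
ee_rot: [-2.777, 1.57, 0.365]
force: [0.7, 1.9, 2.5]
width: 0.0005
```

```bash
python3 -m handwheel '{"gripper":[-1,-1,-1],"travel":[[0,0,-0.003],[0,0,-0.004],[0,0,-0.004]],"spin":[0,0,0]}'
```

```text
t: 3.75
eef_pos: [0.522, 0.0783, 0.1253]
ee_rot: [-2.815, 1.57, 0.327]
force: [-1.4, 2.7, 7.4]
width: 0.0004
```

```bash
python3 -m handwheel '{"gripper":[-1,-1],"travel":[[0,0,-0.002],[0,0,-0.002]],"spin":[0,0]}'; python3 -m handwheel '{"gripper":[-1,-1,-1,-1,-1,-1,-1,-1,-1,-1],"travel":[[0,0.04,0.09],[0,0.08,0.18],[0,0.13,0.27],[0,0.18,0.34],[0,0.18,0.34],[0,0.18,0.34],[0,0.18,0.34],[0,0.18,0.34],[0,0.18,0.34],[0,0.18,0.34]],"spin":[0,0,0,0,0,0,0,0,0,0]}'
python3 - <<'E'
from h import *
for n in('scene','side','wrist'):
    d=grab(n,n+'3.png')
    for l,z in(('hatch_pad',.112),('reset_top',.083)):
        q=spotter.tip_of(n,l); print(n,l,[(round(a['conf'],2),np.round(a['at'],1),np.round(atz(d,a['at'],z),4)) for a in q[:3]])
print(arm.get_state()['t'])
E
```

```text
t: 3.95
eef_pos: [0.522, 0.0783, 0.1251]
ee_rot: [-2.926, 1.569, 0.217]
force: [-3.6, 2.9, 14.6]
width: 0.0003
t: 4.95
eef_pos: [0.5214, 0.1675, 0.2929]
ee_rot: [0.644, 1.57, -2.499]
force: [-0.2, 0.4, -0.4]
width: 0.0005
scene hatch_pad [(0.84, array([215.8, 153.7]), array([ 0.4303, -0.0216,  0.112 ])), (0.62, array([250.3, 187.5]), array([0.5292, 0.0436, 0.112 ]))]
scene reset_top [(0.43, array([247.5, 186.3]), array([0.4966, 0.0359, 0.083 ]))]
side hatch_pad [(0.7, array([355.1, 119.4]), array([ 0.5411, -0.1186,  0.112 ]))]
side reset_top [(0.66, array([358.8, 119.5]), array([ 0.5392, -0.1556,  0.083 ])), (0.59, array([355.7, 178.3]), array([0.4951, 0.0381, 0.083 ]))]
wrist hatch_pad [(0.73, array([317.5, 138.4]), array([0.5249, 0.1153, 0.112 ]))]
wrist reset_top [(0.63, array([351.6,  60. ]), array([0.4876, 0.0338, 0.083 ]))]
5.4
```

View pics/scene3.png

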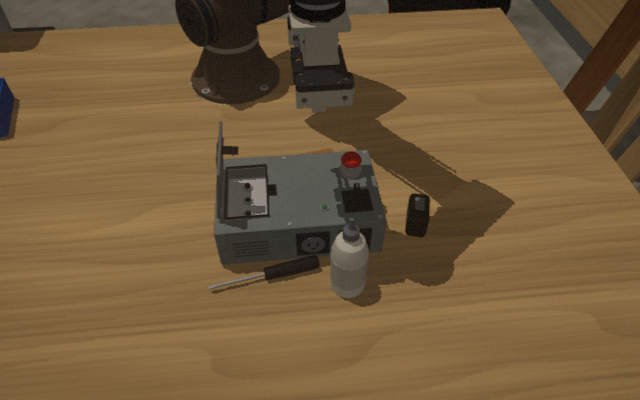

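View pics/wrist3.png

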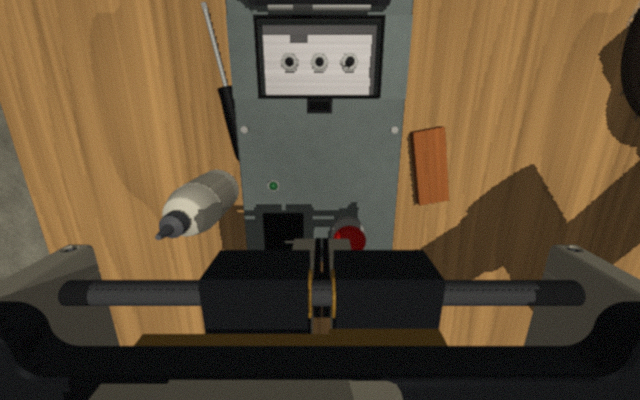

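View pics/side3.png

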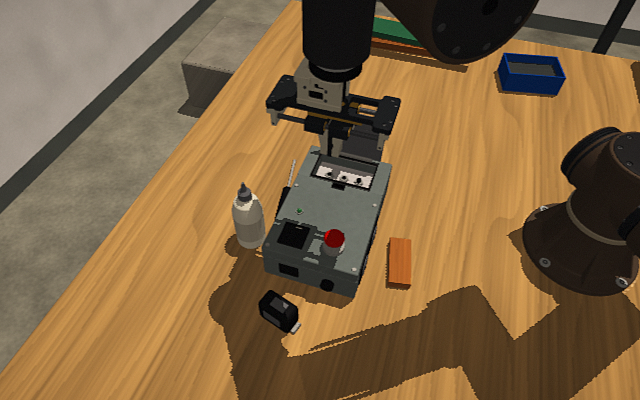

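```bash
python3 -m handwheel '{"gripper":[-1,-1,-1,-1,-1,-1,-1,-1],"travel":[[0,-0.03,0],[0,-0.03,0],[0,-0.03,0],[0,-0.03,0],[0,-0.03,0],[0,-0.03,0],[0,-0.03,0],[0,-0.03,0]],"spin":[0,0,0,0,0,0,0,0]}'
python3 - <<'E'
from h import *
ims=[]
for n in('scene','side','wrist'):
    d=grab(n,n+'4.png'); im=np.array(d['pixels'])
    q=spotter.tip_of(n,'reset_top'); print(n,[(round(a['conf'],2),np.round(a['at'],1),np.round(atz(d,a['at'],.083),4)) for a in q[:3]])
    p=[.522,.037,.08]; x,y=map(int,proj(d,p)); print(x,y)
    for bx in(-.034,0,.034): print(np.round(proj(d,[.522+bx,.037,.076]),1),np.round(proj(d,[.522+bx,.037,.083]),1))
    h=33
    ims.append(cv2.resize(im[max(0,y-h):max(0,y-h)+2*h,x-44:x+44],(400,300),interpolation=2))
o=np.zeros((600,800,3),np.uint8); o[:300,:400]=ims[0];o[:300,400:]=ims[1];o[300:,:400]=ims[2]
cv2.imwrite('pics/z4.png',o)
E
```

```text
t: 6.2
eef_pos: [0.5215, 0.1531, 0.2935]
ee_rot: [1.16, 1.571, -1.981]
force: [-0.8, 0.0, -0.8]
width: 0.0001
scene [(0.71, array([299.1, 221.7]), array([0.5949, 0.1263, 0.083 ])), (0.64, array([358.5, 191.7]), array([0.5328, 0.243 , 0.083 ])), (0.58, array([246.1, 183.5]), array([0.4888, 0.0333, 0.083 ]))]
248 197
[248.4 185.6] [248.1 183. ]
[248.6 198.5] [248.2 195.9]
[248.8 212. ] [248.4 209.4]
side [(0.45, array([354.4, 180.9]), array([0.4958, 0.0465, 0.083 ]))]
343 175
[358.7 180.9] [359.  178.7]
[343.8 177.2] [344. 175.]
[329.2 173.5] [329.3 171.3]
wrist [(0.49, array([348.9,  72.5]), array([0.4902, 0.0315, 0.083 ]))]
320 78
[350.1  78.5] [350.7  77.9]
[320.2  78.4] [320.2  77.8]
[290.3  78.4] [289.7  77.8]
```

View pics/z4.png

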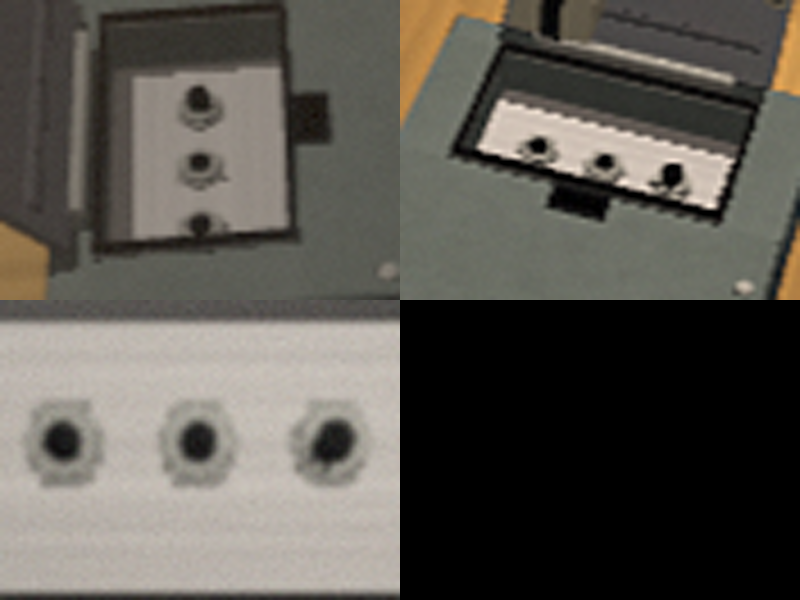

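View pics/scene4.png

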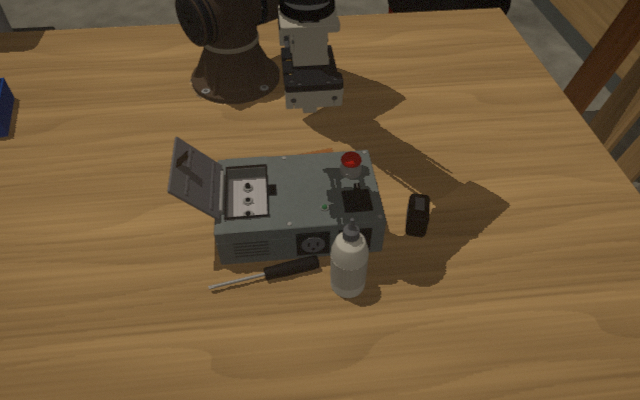

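```bash
python3 -m handwheel '{"gripper":[-1,-1,-1,-1,-1,-1,-1,-1,-1,-1],"travel":[[-0.062,-0.1,0],[-0.062,-0.2,0],[-0.062,-0.234,0],[-0.062,-0.234,-0.09],[-0.062,-0.234,-0.18],[-0.062,-0.234,-0.26],[-0.062,-0.234,-0.32],[-0.062,-0.234,-0.337],[-0.062,-0.234,-0.337],[-0.062,-0.234,-0.337]],"spin":[0,0,0,0,0,0,0,0,0,0]}'
python3 - <<'E'
from h import *
ims=[]
for n in('scene','side'):
    d=grab(n); im=np.array(d['pixels'])
    x,y=map(int,proj(d,[.5,.037,.1]))
    ims.append(cv2.resize(im[y-75:y+75,x-50:x+50],(400,600),interpolation=2))
cv2.imwrite('pics/z5.png',np.hstack(ims))
E
```

```text
t: 7.5
eef_pos: [0.4916, 0.0364, 0.1265]
ee_rot: [-2.928, 1.569, 0.214]
force: [0.1, 0.6, 0.2]
width: 0.0004
```

View pics/z5.png

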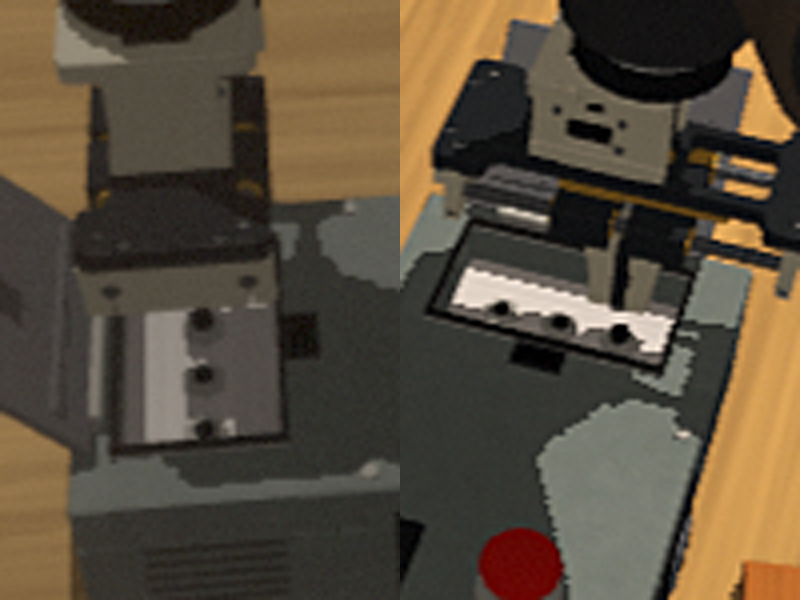

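```bash
python3 -m handwheel '{"gripper":[-1,-1,-1,-1],"travel":[[-0.002,0,-0.03],[-0.002,0,-0.048],[-0.002,0,-0.055],[-0.002,0,-0.055]],"spin":[0,0,0,0]}'
```

```text
t: 8.0
eef_pos: [0.4897, 0.0361, 0.0978]
ee_rot: [-3.02, 1.571, 0.121]
force: [0.5, 0.3, -0.4]
width: 0.0005
```

```bash
python3 - <<'E'
from h import *
ims=[]
for n in('scene','side'):
    d=grab(n); im=np.array(d['pixels'])
    x,y=map(int,proj(d,[.5,.037,.08]))
    print(n,proj(d,[.4897,.0361,.0788])-[x,y],arm.get_state()['force'])
    ims.append(cv2.resize(im[y-45:y+45,x-30:x+30],(400,600),interpolation=2))
cv2.imwrite('pics/z6.png',np.hstack(ims))
E
```

```text
scene [-0.17041508 -2.74536983] [-0.9959237   0.34739442  0.11821258]
side [5.16065074 1.54067465] [-0.14095933 -0.30270603  0.36224665]
```

View pics/z6.png

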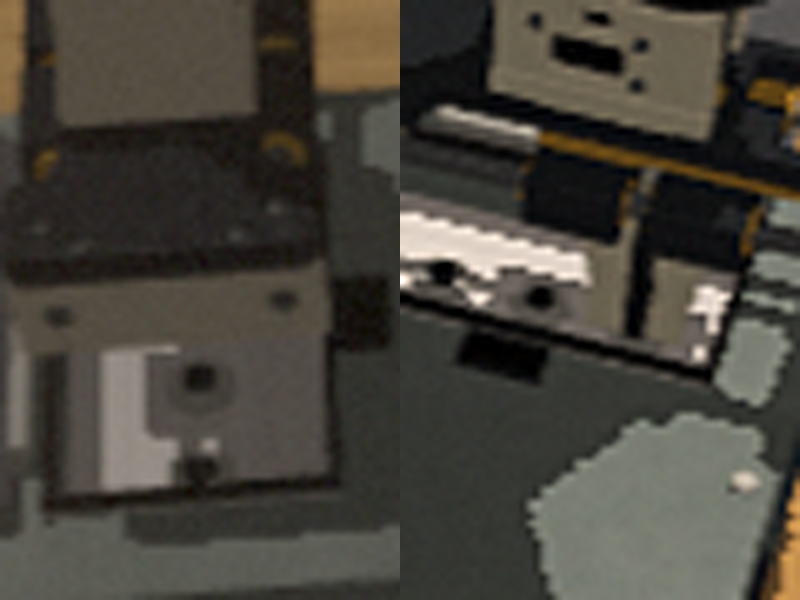

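```bash
python3 -m handwheel '{"gripper":[-1,-1],"travel":[[0,0,-0.003],[0,0,-0.003]],"spin":[0,0]}';python3 -m handwheel '{"gripper":[-1,-1],"travel":[[0,0,-0.003],[0,0,-0.003]],"spin":[0,0]}'
```

```text
t: 8.3
eef_pos: [0.4896, 0.036, 0.0963]
ee_rot: [-2.918, 1.57, 0.224]
force: [-1.7, 0.3, 3.3]
width: 0.0004
t: 8.5
eef_pos: [0.4897, 0.036, 0.0952]
ee_rot: [3.007, 1.57, -0.134]
force: [-3.2, 0.9, 9.6]
width: 0.0004
```

```bash
python3 -m handwheel '{"gripper":[-1,-1,-1],"travel":[[0,0,-0.002],[0,0,-0.003],[0,0,-0.003]],"spin":[0,0,0]}';python3 -m handwheel '{"gripper":[-1,-1,-1,-1,-1,-1,-1,-1,-1,-1],"travel":[[0,0,0.06],[0,0,0.15],[0,0,0.24],[0,0,0.33],[0,0,0.40],[0,0.09,0.4],[0,0.18,0.4],[0,0.234,0.4],[0,0.234,0.4],[0,0.234,0.4]],"spin":[0,0,0,0,0,0,0,0,0,0]}'
python3 - <<'E'
from h import *
ims=[]
for n in('scene','side','wrist'):
    d=grab(n,n+'7.png'); im=np.array(d['pixels'])
    x,y=map(int,proj(d,[.522,.037,.08])); h=33
    ims.append(cv2.resize(im[max(0,y-h):max(0,y-h)+2*h,x-44:x+44],(400,300),interpolation=2))
ims.append(cv2.resize(cv2.imread('pics/scene7.png'),(400,300)))
cv2.imwrite('pics/z7.png',np.vstack([np.hstack(ims[:2]),np.hstack(ims[2:])]))
E
```

```text
t: 8.8
eef_pos: [0.4898, 0.036, 0.0948]
ee_rot: [2.993, 1.57, -0.148]
force: [-7.6, 1.0, 21.9]
width: 0.0006
t: 9.8
eef_pos: [0.4892, 0.1534, 0.2926]
ee_rot: [0.54, 1.57, -2.6]
force: [-0.5, 0.2, -0.3]
width: 0.0004
```

View pics/z7.png

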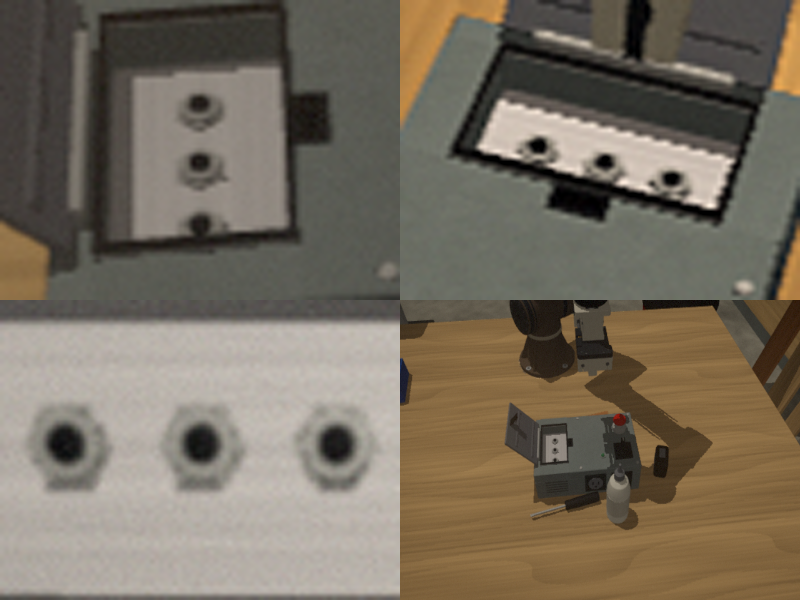

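```bash
python3 -c "
from station import arm
print(arm.job_done(), arm.get_state()['t'])"
```

```text
the job is handed in; nothing more can be done
the job is handed in; nothing more can be done
```

The job is done and handed in, at about 10 s on the robot's clock out of the 40 s allowed.

- **Hatch:** I pressed the pad once with the closed fingers, about 6 mm down to the hard stop (14.6 N). I then moved up and away, and the hatch swung fully open and stayed there.
- **Reset button:** The tripped breaker was the one at box −x. I pushed its button down until it hit its stop (21.9 N, fingertips about 76 mm above the bench), then pulled clear.
- **Final pictures:** All three buttons sit at the same height and the hatch is standing open. I saw no change in the stop button, the isolator, or the bottle, screwdriver and tape measure. The offcut was not checked closely at the end. The gripper was touching nothing.

**One odd reading:** partway through the reset push, with the fingertips about 79 mm above the bench, the force read near zero where I expected 4 to 5 N. It rose normally as I kept pressing, and the pictures afterwards show that button at the same height as the other two.

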